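Check the rack slides of a tube loader and mark the one that binds

TASK

Check the slides of the tube-rack loader: draw all three racks out towards its front as far as they will go, without forcing the one that binds, then slide all three fully home again. Stand the red out-of-service sign on the bench close in front of the lane whose rack binds, centred on that lane and square to it. Leave the other things on the bench where they are.

Things in the scene. Friction and masses are not known exactly. Their poses are not given: they have to be found in the camera images.
- loader: Fixed white tube-rack loader, 370 mm long (x), 270 mm wide (y). Origin at bench level, midway along its front face; x axis points from the front along the lanes to the back, y left, z up. Base 24 mm high; over the rear (x 245 to 365 mm) a hood with its top at 128 mm, which the racks run under. Lanes side by side along x at y = +75, 0, -75 mm.
- lane_a: One of the three fixed lanes (a pair of steel guide rails, 38 mm high) of the loader; which of the three places it has differs from run to run. Origin at bench level in the plane of the loader's front face, on the lane's centre line; axes as the loader's.
- rack_a (a joint): How far the rack of lane_a is drawn out towards the front, in m: 0 = fully home. A sound rack runs freely (about 1 N) the whole 0.090 to its front stop. One of the three binds: it stops dead about half way out, and goes back home freely (under 2 N). A rack stays where it is left.
- rack_a_grip (a point): Middle of the top edge of the blue upright grip plate at the front end of the rack in lane_a: 44 mm wide (across the lane), 10 mm thick (along it), z 45 to 95 mm; rubber-mounted, gives 1 mm per 4 N along the lane (7 mm at most) and springs back. Behind it a clear gap of 50 mm, then five tubes, orange caps 87 mm high. Rack home: plate's middle 120 mm behind the front face.
- lane_b: One of the three fixed lanes (a pair of steel guide rails, 38 mm high) of the loader; which of the three places it has differs from run to run. Origin at bench level in the plane of the loader's front face, on the lane's centre line; axes as the loader's.
- rack_b (a joint): How far the rack of lane_b is drawn out towards the front, in m: 0 = fully home. A sound rack runs freely (about 1 N) the whole 0.090 to its front stop. One of the three binds: it stops dead about half way out, and goes back home freely (under 2 N). A rack stays where it is left.
- rack_b_grip (a point): Middle of the top edge of the blue upright grip plate at the front end of the rack in lane_b: 44 mm wide (across the lane), 10 mm thick (along it), z 45 to 95 mm; rubber-mounted, gives 1 mm per 4 N along the lane (7 mm at most) and springs back. Behind it a clear gap of 50 mm, then five tubes, orange caps 87 mm high. Rack home: plate's middle 120 mm behind the front face.
- lane_c: One of the three fixed lanes (a pair of steel guide rails, 38 mm high) of the loader; which of the three places it has differs from run to run. Origin at bench level in the plane of the loader's front face, on the lane's centre line; axes as the loader's.
- rack_c (a joint): How far the rack of lane_c is drawn out towards the front, in m: 0 = fully home. A sound rack runs freely (about 1 N) the whole 0.090 to its front stop. One of the three binds: it stops dead about half way out, and goes back home freely (under 2 N). A rack stays where it is left.
- rack_c_grip (a point): Middle of the top edge of the blue upright grip plate at the front end of the rack in lane_c: 44 mm wide (across the lane), 10 mm thick (along it), z 45 to 95 mm; rubber-mounted, gives 1 mm per 4 N along the lane (7 mm at most) and springs back. Behind it a clear gap of 50 mm, then five tubes, orange caps 87 mm high. Rack home: plate's middle 120 mm behind the front face.
- sign: Loose red out-of-service sign, a T-stand of 140 g: base 50 mm (x) by 84 mm (y) by 8 mm, and on its middle an upright plate 10 mm thick (x), 84 mm wide (y), its top 82 mm above the bench, with a blank white panel on either face. Origin at the centre of the underside; the broad faces look along its x axis, z up. Stands on the bench to one side of the loader.
- pump_bottle: Bystander: white pump bottle, 60 mm diameter, 150 mm high. Origin at the centre of its underside.
- tip_box: Bystander: blue pipette-tip box with pale lid, 84 by 124 mm, 66 mm high. Origin at the centre of its underside.
- chip_case: Bystander: flat case with a dark cartridge, 80 by 130 mm, 22 mm high. Origin at the centre of its underside.
There are look-alikes about, which are no part of the job. Of the things that look like the sign, take the one that is nearest to the robot's base at the start.

How it is judged:
By the outcome, as a careful person would: the job done as asked, in the order asked, and still so for the second after the job is handed in, with the robot touching nothing.
It also fails if it takes over 67 s, if anything falls off the work surface, if the arm or the gripper's body presses on something with over 40 N, if the wrist force passes 120 N, or if a joint passes its speed limit or range.

ROBOT

A 6-joint arm with a two-finger parallel gripper is mounted at the origin on the work surface. World frame = base frame: x ahead of the robot, y to its left, z up, the work surface at z = 0. Lengths are in m, angles in rad, forces in N, time in s.
With the tool pointing down it reaches from about 0.35 to 0.85 m from the base axis. Payload 8.1 kg.
Tool frame: the origin (TCP) lies at the very end of the fingers, on their centre line; the grasp point (between the pads) lies 19 mm behind it; z points along the fingers, y is the direction in which the jaws open and shut (so a half turn about z gives the same grasp; the last joint's range is limited). The gripper opens to 93 mm and grips with 3 to 60 N. Pads are 15 mm wide; open, the fingers measure 128 mm over their backs; the gripper's body (75 mm by 188 mm) begins 65 mm behind the grasp point.
Start: joints at [1.253, 0.13, 1.488, -0, 1.523, -0.085], TCP at [0.138, 0.584, 0.181] pointing down, gripper open.
Joint ranges: [-2.96, 2.96], [-0.89, 2.26], [0.02, 2.5], [-1.34, 4.48], [0, 2.73], [-2.66, 2.66]. Speed limits (rad/s): [2.39, 2.39, 2.79, 3.14, 3.14, 3.14].

INTERFACE

Orientations are given as a rotation vector (axis times angle).
In Python, from plant import read_state, read_camera, close_job gives the robot as it stands.
- The arm moves only by the tool jog_arm, never from a script. Its argument "motion" is one flat list of numbers, 7 for each row, row after row: the opening, from 0 (shut) to 1 (fully open), then the shift along the tool's x, y, z scaled (see below), then the turn, a rotation vector about the tool's x, y, z scaled (see below). A call has 1 to 8 rows; each row is the pose to reach, as a shift and turn from the pose measured when the call began, along the tool's axes at that moment; what a row does not reach only later rows make up. The controller multiplies each number of a shift by 0.5 m and each number of a turn by 90 degrees. A row lasts 1/10 s, in which the tool goes at most 50 mm and 8.59 degrees, less where a joint would pass 70% of its speed; a pose out of reach is approached as far as the arm can. A call with a number of a shift or a turn outside -1 to 1 is refused whole. A call with a gripper value outside its range is refused whole. The fingers move at their own pace and stop on an object; "grip_force" is the grip in N (left out, the last holds). Time passes only in rows, so rows that repeat a pose let the fingers close. It gives the time, the measured TCP pose, the force and the opening at its end, in the units of the state.
- read_state(): the state, without advancing time (a new reading comes with each control period).
- read_camera(name): name is "side" or "top"; returns a dict with "frame" (420x560x3 uint8, red, green, blue), "vertical_fov" (degrees; the focal length in pixels is half the picture's height over the tangent of half this angle, whatever the lens; pixels are square), "cx", "cy" (the principal point, pixels), "world_from_camera" (4x4, takes a point from camera to world coordinates). Camera axes: x right, y down, z forward; pixel columns grow to the right and rows downward; lengths in m; the calibration is good to about 2 mm. A picture is of the moment at which its call begins. There is no depth.
- close_job(): hands the job in, once; it reports no verdict.
The state is a dict: "t": time; "q": joint angles; "dq": joint speeds; "joint_torque": joint torques, N m; "tool_pos": TCP position; "orientation": TCP orientation; "force": force on the tool from outside, world axes, zero at the start; "wrist_torque": the same for the moment, N m; "opening": finger opening in m.
Only numpy, scipy, OpenCV 4.12 (cv2) and the standard library are available. Lean on these libraries where they do the work, as an engineer would, in place of code of your own. Each camera call takes 0.05 s, during which the arm holds its last target.

## Working session

There is one attempt and no reset: what is moved stays moved. The work goes in short steps, Python scripts to look and compute and a tool call to move; the robot and the scene stay as the last step left them, time stands still between calls to the robot, and variables do not carry over. Pictures are saved under pics/ and viewed, and the job is handed in when it is done.

Besides the shell and the picture viewer there is one more tool, called as a command line: name --argument value ..., lists and objects as JSON in quotes. jog_arm: Moves the arm, as the interface text tells. Its arguments: {"type":"object","properties":{"motion":{"type":"array","items":{"type":"number"}},"grip_force":{"type":"number"}},"required":["motion"]}

```bash
mkdir -p pics; ls; python3 - <<'E'
from plant import *
import cv2,numpy as np
s=read_state();print(s)
for n in("top","side"):
    c=read_camera(n);print(n,c["vertical_fov"],c["cx"],c["cy"],np.round(c["world_from_camera"],4).tolist(), [k for k in c])
    cv2.imwrite(f"pics/{n}0.png",c["frame"][:,:,::-1])
    np.savez(f"{n}0.npz",**{k:v for k,v in c.items()})
E
```

```text
pics
{'t': 0.0, 'q': array([ 1.25261667e+00,  1.31137618e-01,  1.48924303e+00, -2.98099964e-07,
        1.52302630e+00, -8.53823545e-02]), 'dq': array([ 0.00198125,  0.0026391 ,  0.00080025, -0.00064988, -0.00161983,
        0.00058914]), 'joint_torque': array([ 1.16354033e-03, -5.59865820e+01, -4.91737783e+01,  7.68595515e-02,
        3.54022672e-02, -1.03001639e-04]), 'tool_pos': array([0.13818976, 0.58321989, 0.1795215 ]), 'orientation': array([-3.64809609e-01, -3.11997242e+00,  2.79182801e-03]), 'force': array([ 0.6590891 ,  0.56482954, -0.62856854]), 'wrist_torque': array([ 0.04067604, -0.00632906, -0.03016244]), 'opening': 0.09294073667518776}
top 53.5923460594214 279.1561393750173 214.40431411986074 [[-0.0204, -0.9942, 0.1056, 0.37], [-0.9996, 0.0221, 0.0147, -0.0913], [-0.017, -0.1053, -0.9943, 1.2931], [0.0, 0.0, 0.0, 1.0]] ['frame', 'vertical_fov', 'cx', 'cy', 'world_from_camera']
side 44.81311121245312 273.0432322637749 202.16020280199896 [[0.9972, -0.041, 0.0618, 0.3765], [-0.0734, -0.6621, 0.7458, -1.2688], [0.0103, -0.7483, -0.6633, 1.1408], [0.0, 0.0, 0.0, 1.0]] ['frame', 'vertical_fov', 'cx', 'cy', 'world_from_camera']
```

View pics/top0.png

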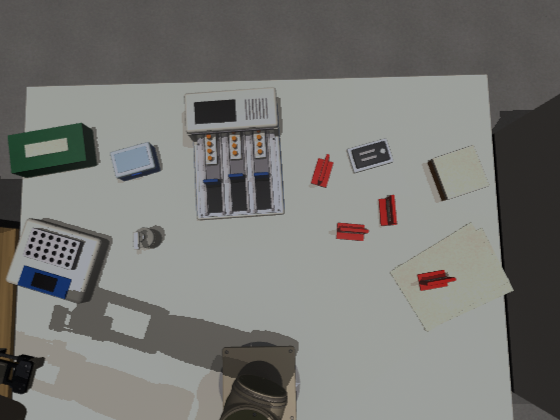

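View pics/side0.png

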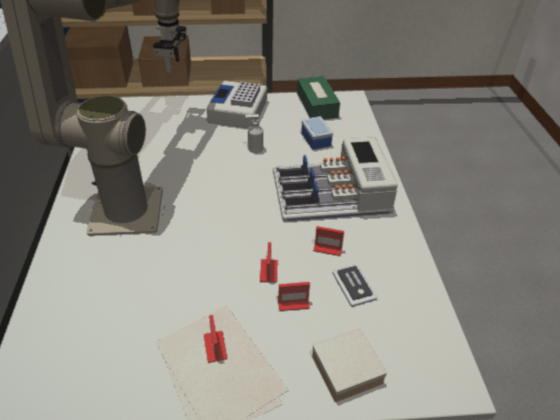

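```bash
cat > h.py <<'E'
import numpy as np,cv2
def load(n):
    d=np.load(n);return {k:d[k] for k in d}
def ray(c,u,v):
    f=210/np.tan(np.radians(float(c["vertical_fov"]))/2)
    M=c["world_from_camera"];d=M[:3,:3]@np.array([(u-c["cx"])/f,(v-c["cy"])/f,1]);return M[:3,3],d
def onz(c,u,v,z):
    o,d=ray(c,u,v);return (o+d*(z-o[2])/d[2])
def proj(c,p):
    f=210/np.tan(np.radians(float(c["vertical_fov"]))/2)
    M=c["world_from_camera"];q=M[:3,:3].T@(np.array(p)-M[:3,3]);return f*q[0]/q[2]+c["cx"],f*q[1]/q[2]+c["cy"]
def redmask(fr):
    h=cv2.cvtColor(fr,cv2.COLOR_RGB2HSV);return (((h[...,0]<8)|(h[...,0]>172))&(h[...,1]>150)&(h[...,2]>70)).astype(np.uint8)
def crop(fr,x0,y0,x1,y1,k,name):
    cv2.imwrite(name,cv2.resize(fr[y0:y1,x0:x1,::-1],None,fx=k,fy=k,interpolation=cv2.INTER_CUBIC))
E
python3 - <<'E'
from h import *
t=load("top0.npz");s=load("side0.npz")
for nm,c in(("top",t),("side",s)):
    m=redmask(c["frame"]);n,l,st,ce=cv2.connectedComponentsWithStats(m)
    for i in range(1,n):
        if st[i,4]>40:
            p=onz(c,*ce[i],0.02);print(nm,ce[i].round(1),st[i],p.round(3),np.hypot(p[0],p[1]).round(3))
crop(t["frame"],180,80,300,225,4,"pics/l.png")
crop(t["frame"],300,140,460,300,4,"pics/r.png")
crop(s["frame"],260,130,410,220,5,"pics/ls.png")
E
```

```text
top [322.  171.3] [311 154  22  33 384] [ 0.637 -0.208  0.02 ] 0.67
top [393.1 209.4] [391 195   5  30  98] [ 0.513 -0.422  0.02 ] 0.664
top [382.8 211.7] [379 199   9  26 185] [ 0.506 -0.391  0.02 ] 0.64
top [351.7 227.4] [338 223  30  10 205] [ 0.46  -0.294  0.02 ] 0.546
top [349.5 235.9] [337 232  26   9 164] [ 0.434 -0.286  0.02 ] 0.52
top [431.1 275. ] [418 270  27  12 178] [ 0.311 -0.527  0.02 ] 0.612
top [435.8 283.7] [420 278  36  12 206] [ 0.285 -0.539  0.02 ] 0.61
side [329.3 229.8] [317 227  26   6  61] [ 0.647 -0.15   0.02 ] 0.664
side [264.9 266.2] [261 243   9  38 163] [ 0.437 -0.287  0.02 ] 0.523
side [327.2 249.5] [314 245  27  10 146] [ 0.628 -0.233  0.02 ] 0.669
side [273.8 270.3] [271 260   6  22  94] [ 0.461 -0.304  0.02 ] 0.553
side [294.1 284.4] [280 283  29   4  69] [ 0.514 -0.36   0.02 ] 0.628
side [293.2 305.6] [279 302  30   8 171] [ 0.504 -0.432  0.02 ] 0.664
side [218.2 339.8] [210 316  17  43 239] [ 0.303 -0.526  0.02 ] 0.607
side [209.5 347.6] [204 334  12  28 196] [ 0.282 -0.547  0.02 ] 0.615
```

View pics/l.png

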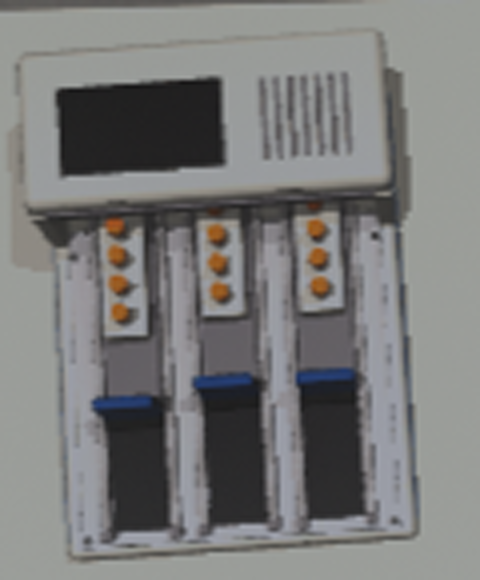

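View pics/r.png

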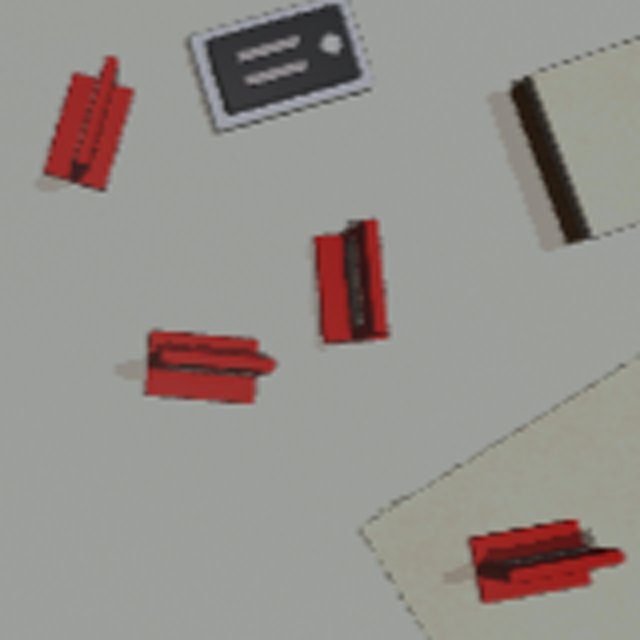

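View pics/ls.png

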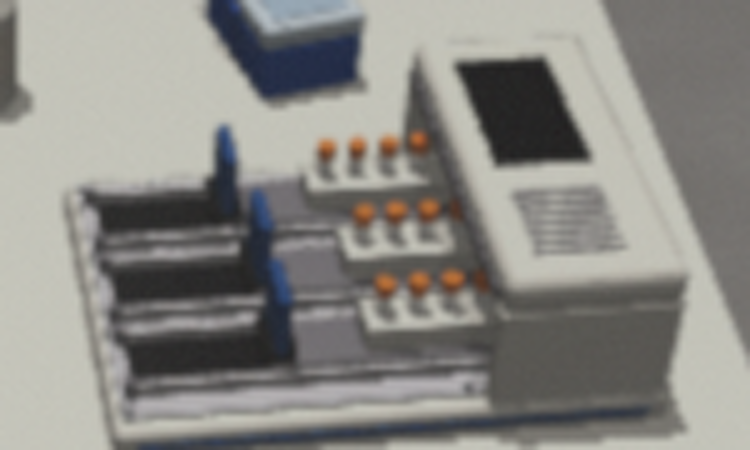

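```bash
python3 - <<'E'
from h import *
t=load("top0.npz");s=load("side0.npz")
T=lambda a,b:(180+(a+.5)/4-.5,80+(b+.5)/4-.5)
S=lambda a,b:(260+(a+.5)/5-.5,130+(b+.5)/5-.5)
def P(l,c,uv,z): print(l,np.round(onz(c,*uv,z),4),np.round(uv,1))
P("FL base",t,T(72,557),.024);P("FR base",t,T(413,535),.024)
P("FL base s",s,S(66,190),.024);P("FR base s",s,S(116,440),.024)
for n,a in(("hBL",(22,58)),("hBR",(382,32)),("hFL",(28,207)),("hFR",(390,187))):P(n,t,T(*a),.128)
for n,a in(("hFL",(420,50)),("hFR",(500,298)),("hBR",(685,275))):P(n,s,S(*a),.128)
for n,a in(("g+",(94,402)),("g+",(158,400)),("g0",(195,383)),("g0",(255,379)),("g-",(298,376)),("g-",(355,374))):P(n,t,T(*a),.095)
for n,a in(("g+",(223,127)),("g0",(259,192)),("g-",(276,262))):P(n,s,S(*a),.095)
# sign
R=lambda a,b:(300+(a+.5)/4-.5,140+(b+.5)/4-.5)
for n,a in(("b",(150,330)),("b",(146,394)),("b",(254,403)),("b",(262,338))):P(n,t,R(*a),.008)
for n,a in(("top",(155,354)),("top",(274,366))):P(n,t,R(*a),.082)
crop(s["frame"],240,230,300,300,8,"pics/ss.png")
crop(t["frame"],325,210,380,250,12,"pics/st.png")
E
```

```text
FL base [0.4965 0.1786 0.024 ] [197.6 218.9]
FR base [ 0.5077 -0.084   0.024 ] [282.9 213.4]
FL base s [0.4934 0.1728 0.024 ] [272.8 167.6]
FR base s [ 0.5062 -0.0894  0.024 ] [282.8 217.6]
hBL [0.8527 0.1931 0.128 ] [185.1  94.1]
hBR [ 0.8652 -0.0699  0.128 ] [275.1  87.6]
hFL [0.7409 0.1884 0.128 ] [186.6 131.4]
hFR [ 0.749  -0.0734  0.128 ] [277.1 126.4]
hFL [0.7407 0.1827 0.128 ] [343.6 139.6]
hFR [ 0.7427 -0.0864  0.128 ] [359.6 189.2]
hBR [ 0.8632 -0.0714  0.128 ] [396.6 184.6]
g+ [0.6032 0.1473 0.095 ] [203.1 180.1]
g+ [0.6036 0.1003 0.095 ] [219.1 179.6]
g0 [0.6156 0.073  0.095 ] [228.4 175.4]
g0 [0.6175 0.0289 0.095 ] [243.4 174.4]
g- [ 0.619  -0.0027  0.095 ] [254.1 173.6]
g- [ 0.6195 -0.0445  0.095 ] [268.4 173.1]
g+ [0.5996 0.1456 0.095 ] [304.2 155. ]
g0 [0.615  0.0712 0.095 ] [311.4 168. ]
g- [ 0.6164 -0.0031  0.095 ] [314.8 182. ]
b [ 0.4784 -0.2512  0.008 ] [337.1 222.1]
b [ 0.429  -0.2464  0.008 ] [336.1 238.1]
b [ 0.4203 -0.329   0.008 ] [363.1 240.4]
b [ 0.4703 -0.3373  0.008 ] [365.1 224.1]
top [ 0.4546 -0.245   0.082 ] [338.4 228.1]
top [ 0.444  -0.3309  0.082 ] [368.1 231.1]
```

View pics/ss.png

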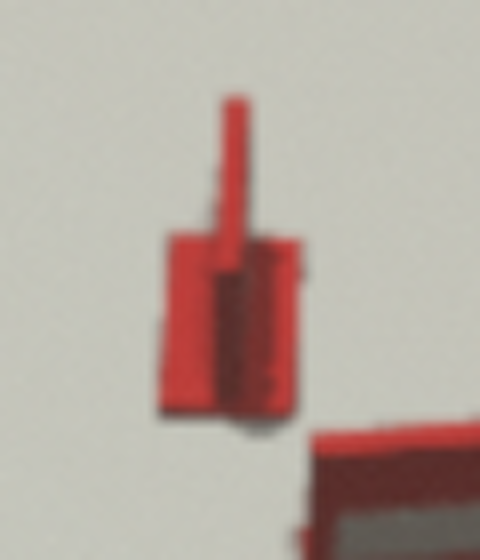

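View pics/st.png

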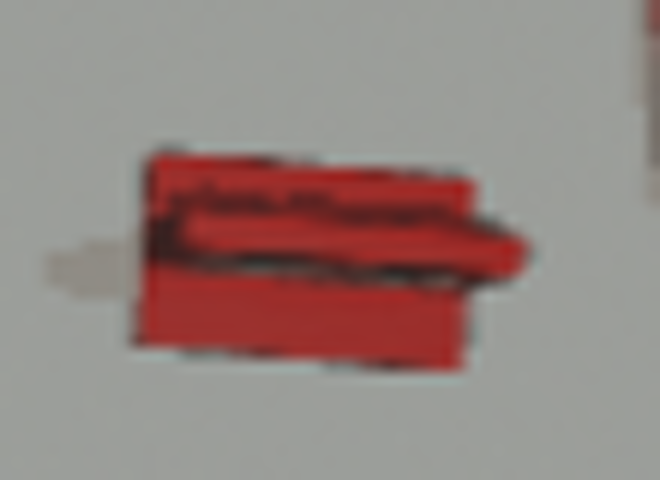

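```bash
cat > m.py <<'E'
import sys,numpy as np
from scipy.spatial.transform import Rotation as R
from plant import read_state
# loader frame estimate
O=np.array([.501,.045]);A=np.radians(2.5)
def L(x,y): c,s=np.cos(A),np.sin(A);return O+np.array([c*x-s*y,s*x+c*y])
def go(x,y,z,yaw):  # yaw of tool y-axis (deg), tool down; rows to paste
    s=read_state();R0=R.from_rotvec(s["orientation"]);best=None
    for k in(0,180):
        a=np.radians(yaw+k);ty=np.array([np.cos(a),np.sin(a),0]);tz=np.array([0,0,-1.]);tx=np.cross(ty,tz)
        rv=(R0.inv()*R.from_matrix(np.c_[tx,ty,tz])).as_rotvec()
        if best is None or np.linalg.norm(rv)<np.linalg.norm(best):best=rv
    d=R0.inv().apply(np.array([x,y,z])-s["tool_pos"])
    print("t",round(s["t"],2),"pos",s["tool_pos"].round(4),"F",s["force"].round(1),"open",round(s["opening"],4));print("row",np.r_[d/.5,best/(np.pi/2)].round(4).tolist())
E
python3 - <<'E'
from m import *
s=read_state();print(R.from_rotvec(s["orientation"]).as_matrix().round(3).tolist())
go(.618,.051,.20,2.5)
print(L(.12,0),L(.12,.075),L(.12,-.075))
E
```

```text
[[-0.973, 0.231, -0.001], [0.231, 0.973, -0.002], [0.0, -0.002, -1.0]]
t 0.1 pos [0.1382 0.5833 0.1796] F [ 0.2 -0.7  0.2] open 0.0931
row [-1.1793, -0.8145, -0.0396, -0.001, 0.0006, 0.824]
[0.62088579 0.05023433] [0.61761433 0.12516294] [ 0.62415724 -0.02469429]
```

jog_arm --motion '[0.4, -0.6, -0.4, -0.04, 0, 0, 0.4, 0.4, -0.7, -0.5, -0.04, 0, 0, 0.5, 0.4, -0.7, -0.5, -0.04, 0, 0, 0.6, 0.4, -0.8, -0.55, -0.04, 0, 0, 0.7, 0.4, -0.9, -0.6, -0.04, 0, 0, 0.82, 0.4, -0.9, -0.6, -0.04, 0, 0, 0.82, 0.4, -0.9, -0.6, -0.04, 0, 0, 0.82, 0.4, -0.9, -0.6, -0.04, 0, 0, 0.82]'

```text
t: 0.9
tool_pos: [0.4101, 0.2882, 0.1955]
orientation: [2.07, 2.363, -0.003]
force: [0.7, 1.2, 0.2]
opening: 0.0381
```

```bash
python3 - <<'E'
from m import *
go(.617,.050,.16,2.5)
E
```

```text
t 0.9 pos [0.4101 0.2882 0.1955] F [0.7 1.2 0.2] open 0.0381
row [-0.5267, 0.3476, 0.0714, -0.0005, 0.001, 0.0562]
```

jog_arm --motion '[0.4, -0.525, 0.345, 0, 0, 0, 0.056, 0.4, -0.525, 0.345, 0, 0, 0, 0.056, 0.4, -0.525, 0.345, 0.02, 0, 0, 0.056, 0.4, -0.525, 0.345, 0.04, 0, 0, 0.056, 0.4, -0.525, 0.345, 0.07, 0, 0, 0.056, 0.4, -0.525, 0.345, 0.07, 0, 0, 0.056, 0.4, -0.525, 0.345, 0.07, 0, 0, 0.056, 0.4, -0.525, 0.345, 0.07, 0, 0, 0.056]'

```text
t: 1.7
tool_pos: [0.6157, 0.0478, 0.1584]
orientation: [-2.175, -2.265, 0.007]
force: [-0.6, -0.1, -0.7]
opening: 0.0371
```

```bash
python3 - <<'E'
from m import *
from h import *
from plant import read_camera
go(.617,.050,.065,2.5)
c=read_camera("side");crop(c["frame"],260,100,410,220,5,"pics/s1.png")
E
```

```text
t 1.7 pos [0.6157 0.0478 0.1584] F [-0.6 -0.1 -0.7] open 0.0371
row [0.0047, 0.0035, 0.1867, -0.0025, 0.0012, -0.0021]
```

View pics/s1.png

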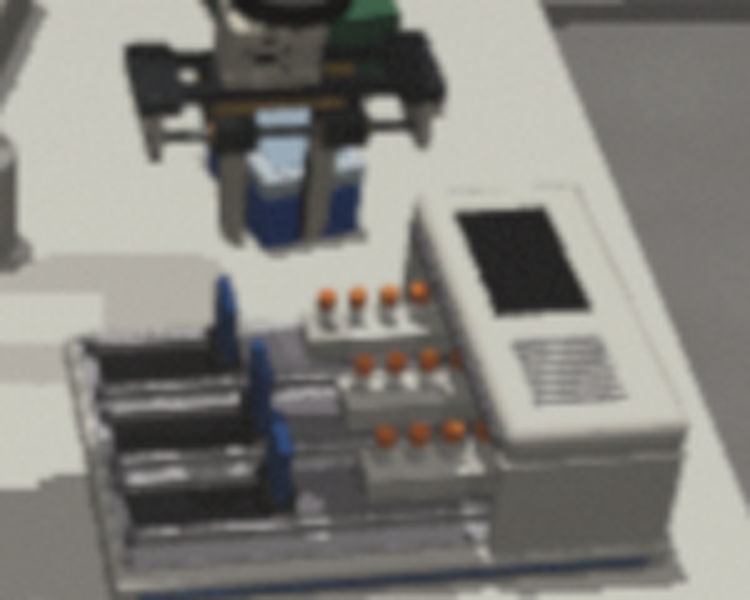

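jog_arm --motion '[0.4, 0.004, 0.0035, 0.09, 0, 0, 0, 0.4, 0.004, 0.0035, 0.13, 0, 0, 0, 0.4, 0.004, 0.0035, 0.187, 0, 0, 0, 0.4, 0.004, 0.0035, 0.187, 0, 0, 0, 0.4, 0.004, 0.0035, 0.187, 0, 0, 0]'

```text
t: 2.25
tool_pos: [0.6158, 0.0525, 0.0661]
orientation: [-2.172, -2.267, 0.006]
force: [-0.1, 0.3, 0.8]
opening: 0.0372
```

jog_arm --motion '[0, 0, 0, 0, 0, 0, 0, 0, 0, 0, 0, 0, 0, 0, 0, 0, 0, 0, 0, 0, 0, 0, 0, 0, 0, 0, 0, 0, 0, 0, 0, 0, 0, 0, 0]' --grip_force 8

```text
t: 2.75
tool_pos: [0.616, 0.0524, 0.0665]
orientation: [-2.172, -2.267, 0.005]
force: [-0.6, -1.1, -0.7]
opening: 0.0028
```

```bash
python3 - <<'E'
from m import *
p=[.617,.05]
go(.617-.03*np.cos(A),.05-.03*np.sin(A),.065,2.5)
E
```

```text
t 2.75 pos [0.616  0.0524 0.0665] F [-0.6 -1.1 -0.7] open 0.0028
row [-0.005, -0.0582, 0.0032, -0.0024, 0.0007, -0.0005]
```

```bash
python3 - <<'E'
from h import *
from plant import read_camera
c=read_camera("side");crop(c["frame"],260,100,410,220,5,"pics/s2.png")
c=read_camera("top");crop(c["frame"],180,80,300,225,4,"pics/t2.png")
E
```

```text
(no output)
```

View pics/s2.png

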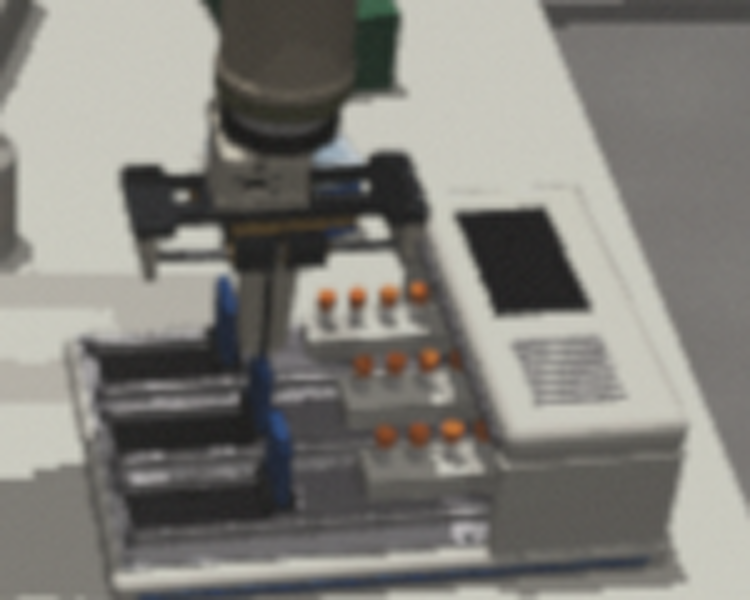

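View pics/t2.png

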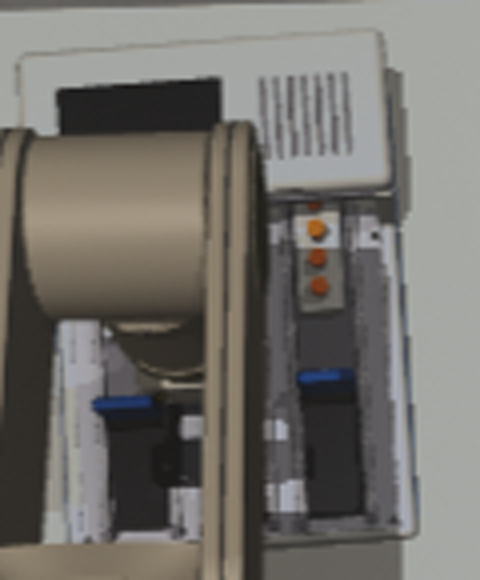

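```bash
python3 - <<'E'
from h import *
s=load("side0.npz");t=load("top0.npz")
f=lambda u,v,k,x,y:((u-x+.5)*k-.5,(v-y+.5)*k-.5)
for p in([.616,.0524,.0665],[.616,.0524,.095],[.616,.0524,.15]):
    print(f(*proj(s,p),5,260,100),f(*proj(t,p),4,180,80))
E
```

```text
(np.float64(261.53805413558314), np.float64(392.64922551891993)) (np.float64(227.6570879882919), np.float64(389.37583918690495))
(np.float64(264.1502607858699), np.float64(359.2462113569378)) (np.float64(223.03620968274538), np.float64(381.80421107608197))
(np.float64(269.3598336207317), np.float64(292.6299522023818)) (np.float64(213.48303881969116), np.float64(366.15068110378775))
```

```bash
python3 - <<'E'
from h import *
s=load("side0.npz");t=load("top0.npz")
S=lambda a,b:(260+(a+.5)/5-.5,100+(b+.5)/5-.5)
T=lambda a,b:(180+(a+.5)/4-.5,80+(b+.5)/4-.5)
print("s1 tip at z=.158",onz(s,*S(232,240),.158),onz(s,*S(315,240),.158))
print("s2 tip at z=.0665",onz(s,*S(265,358),.0665))
print("t2 end",onz(t,*T(165,470),.16))
print("base proj",proj(t,[0,0,0]),proj(s,[0,0,0]), "start tcp",proj(t,[.1382,.5833,.18]),proj(s,[.1382,.5833,.18]))
crop(s["frame"],60,150,200,240,5,"pics/b.png")
crop(s["frame"],120,0,220,90,6,"pics/g.png")
crop(t["frame"],200,330,320,420,5,"pics/bt.png")
crop(t["frame"],0,330,120,420,5,"pics/gt.png")
E
```

```text
s1 tip at z=.158 [0.59705686 0.10108617 0.158     ] [0.65205329 0.09783939 0.158     ]
s2 tip at z=.0665 [0.62328803 0.08973979 0.0665    ]
t2 end [0.54180314 0.08528384 0.16      ]
base proj (np.float64(258.5681298459066), np.float64(382.9676960310097)) (np.float64(127.35722128319432), np.float64(210.9234817383373)) start tcp (np.float64(31.41213349793017), np.float64(352.39900120466706)) (np.float64(175.53999278935393), np.float64(75.66154143394606))
```

View pics/b.png

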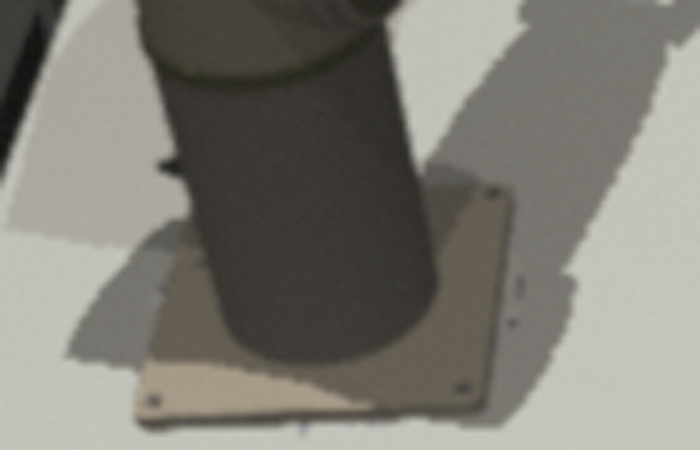

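View pics/g.png

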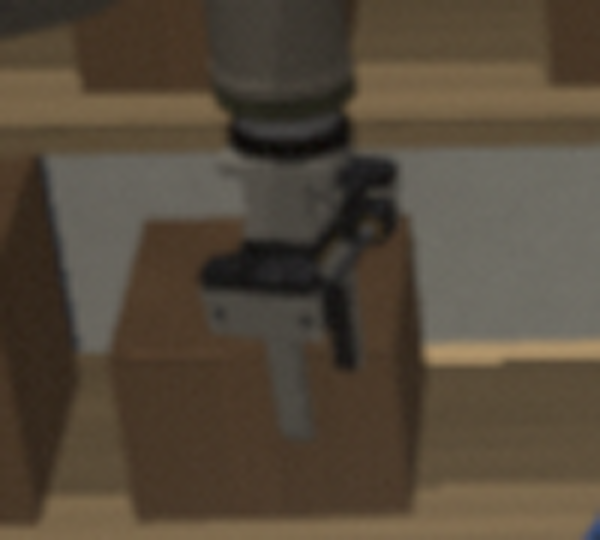

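View pics/gt.png

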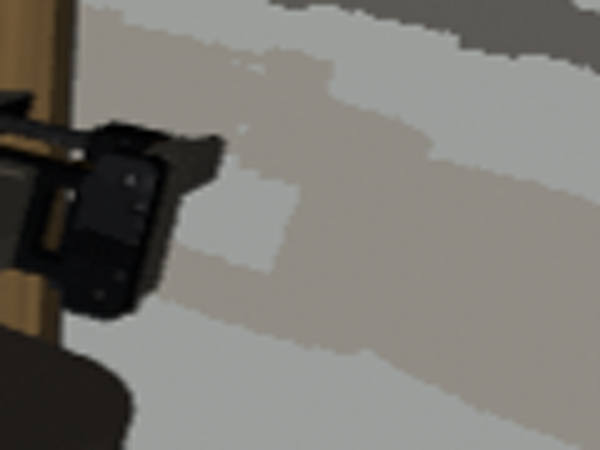

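View pics/bt.png

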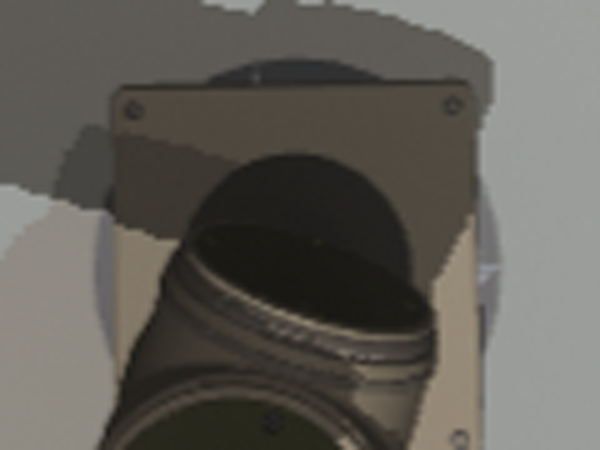

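```bash
python3 - <<'E'
from h import *
s=load("side0.npz");t=load("top0.npz")
def tri(a,b):
    o1,d1=ray(t,*a);o2,d2=ray(s,*b)
    d1/=np.linalg.norm(d1);d2/=np.linalg.norm(d2)
    k=np.linalg.lstsq(np.c_[d1,-d2],o2-o1,rcond=None)[0]
    p,q=o1+k[0]*d1,o2+k[1]*d2;return (p+q)/2,np.linalg.norm(p-q)
for b in((282,437),(295,437),(312,437)):
  for a in((220,140),(210,160),(200,180)):
    print(b,a,tri((a[0]/5,330+a[1]/5),(120+b[0]/6,b[1]/6)))
E
```

```text
(282, 437) (220, 140) (array([0.12344673, 0.5265698 , 0.22057641]), np.float64(0.017416610977182487))
(282, 437) (210, 160) (array([0.11798677, 0.53231391, 0.21836172]), np.float64(0.00807472963284716))
(282, 437) (200, 180) (array([0.11259716, 0.53776625, 0.21643839]), np.float64(0.001268907154114084))
(295, 437) (220, 140) (array([0.12769901, 0.52591677, 0.22132735]), np.float64(0.00942429393344712))
(295, 437) (210, 160) (array([0.12230969, 0.53144297, 0.21931692]), np.float64(7.136317252368222e-05))
(295, 437) (200, 180) (array([0.11699276, 0.53667411, 0.21759939]), np.float64(0.009280151986336499))
(312, 437) (220, 140) (array([0.13330584, 0.52485288, 0.22249865]), np.float64(0.0010271260414384624))
(312, 437) (210, 160) (array([0.12800831, 0.53009251, 0.22075616]), np.float64(0.010391605622869629))
(312, 437) (200, 180) (array([0.12278572, 0.53503311, 0.21930825]), np.float64(0.019750498057983363))
```

jog_arm --motion '[0.4, 0.002, 0, -0.02, 0, 0, 0, 0.4, 0.005, 0, -0.02, 0, 0, 0, 0.4, 0.005, 0, -0.02, 0, 0, 0, 0.4, 0.005, 0, -0.02, 0, 0, 0, 0.4, 0.005, 0.002, 0.02, 0, 0, 0, 0.4, 0.005, 0.002, 0.05, 0, 0, 0, 0.4, 0.005, 0.002, 0.076, 0, 0, 0, 0.4, 0.005, 0.002, 0.076, 0, 0, 0]'

```text
t: 3.65
tool_pos: [0.6141, 0.0549, 0.0249]
orientation: [-2.169, -2.264, 0.012]
force: [0.6, -0.2, -0.5]
opening: 0.0372
```

jog_arm --motion '[0, 0, 0, 0, 0, 0, 0, 0, 0, 0, 0, 0, 0, 0, 0, 0, 0, 0, 0, 0, 0, 0, 0, 0, 0, 0, 0, 0, 0, 0, 0, 0, 0, 0, 0]' --grip_force 8

```text
t: 4.15
tool_pos: [0.6148, 0.0549, 0.0257]
orientation: [-2.17, -2.265, 0.01]
force: [0.3, 0.2, -0.2]
opening: 0.0101
```

jog_arm --motion '[0, 0, -0.006, 0, 0, 0, 0, 0, 0, -0.014, 0, 0, 0, 0, 0, 0, -0.024, 0, 0, 0, 0, 0, 0, -0.036, 0, 0, 0, 0, 0, 0, -0.046, 0, 0, 0, 0, 0, 0, -0.054, 0, 0, 0, 0, 0, 0, -0.06, 0, 0, 0, 0, 0, 0, -0.06, 0, 0, 0, 0]'

```text
t: 4.95
tool_pos: [0.5842, 0.0535, 0.0258]
orientation: [-2.17, -2.265, 0.011]
force: [-0.4, -0.4, -3.7]
opening: 0.0103
```

```bash
python3 - <<'E'
from m import *
for k in(1,):
  s=read_state();print(s["force"],s["tool_pos"],R.from_rotvec(s["orientation"]).as_matrix().round(3).tolist())
E
```

```text
[-0.39249701 -0.37237669 -3.73947371] [0.58419595 0.05345971 0.0257747 ] [[-0.043, 0.999, -0.009], [0.999, 0.043, -0.001], [-0.001, -0.009, -1.0]]
```

Rack moves freely. Small steps now through the possible binding range.

jog_arm --motion '[0, 0, -0.004, 0, 0, 0, 0, 0, 0, -0.008, 0, 0, 0, 0, 0, 0, -0.01, 0, 0, 0, 0]'

```text
t: 5.25
tool_pos: [0.5791, 0.0533, 0.0258]
orientation: [-2.17, -2.265, 0.011]
force: [1.7, -1.3, -3.6]
opening: 0.0102
```

jog_arm --motion '[0, 0, -0.004, 0, 0, 0, 0, 0, 0, -0.006, 0, 0, 0, 0]'

```text
t: 5.45
tool_pos: [0.5759, 0.0531, 0.0257]
orientation: [-2.17, -2.265, 0.011]
force: [1.7, -1.0, -3.5]
opening: 0.01
```

jog_arm --motion '[0, 0, -0.004, 0, 0, 0, 0, 0, 0, -0.006, 0, 0, 0, 0]'

```text
t: 5.65
tool_pos: [0.5728, 0.053, 0.0258]
orientation: [-2.17, -2.265, 0.011]
force: [1.2, -0.7, -3.6]
opening: 0.01
```

jog_arm --motion '[0, 0, -0.003, 0, 0, 0, 0, 0, 0, -0.005, 0, 0, 0, 0]'

```text
t: 5.85
tool_pos: [0.5701, 0.0528, 0.0258]
orientation: [-2.17, -2.265, 0.011]
force: [1.8, -1.3, -3.9]
opening: 0.0102
```

jog_arm --motion '[0, 0, -0.003, 0, 0, 0, 0, 0, 0, -0.005, 0, 0, 0, 0]'

```text
t: 6.05
tool_pos: [0.5674, 0.0527, 0.0258]
orientation: [-2.17, -2.265, 0.011]
force: [1.6, -0.9, -3.2]
opening: 0.0101
```

jog_arm --motion '[0, 0, -0.003, 0, 0, 0, 0, 0, 0, -0.005, 0, 0, 0, 0]'

```text
t: 6.25
tool_pos: [0.5647, 0.0526, 0.0258]
orientation: [-2.17, -2.265, 0.012]
force: [0.4, -1.1, -4.1]
opening: 0.0102
```

jog_arm --motion '[0, 0, -0.003, 0, 0, 0, 0, 0, 0, -0.005, 0, 0, 0, 0]'

```text
t: 6.45
tool_pos: [0.5621, 0.0524, 0.0258]
orientation: [-2.17, -2.265, 0.012]
force: [1.3, -1.1, -3.9]
opening: 0.0102
```

jog_arm --motion '[0, 0, -0.003, 0, 0, 0, 0, 0, 0, -0.005, 0, 0, 0, 0]'

```text
t: 6.65
tool_pos: [0.5594, 0.0523, 0.0258]
orientation: [-2.17, -2.265, 0.012]
force: [1.6, -1.1, -3.7]
opening: 0.0102
```

jog_arm --motion '[0, 0, -0.004, 0, 0, 0, 0, 0, 0, -0.006, 0, 0, 0, 0]'

```text
t: 6.85
tool_pos: [0.5562, 0.0521, 0.0258]
orientation: [-2.17, -2.264, 0.012]
force: [1.3, -1.5, -4.0]
opening: 0.0104
```

jog_arm --motion '[0, 0, -0.004, 0, 0, 0, 0, 0, 0, -0.007, 0, 0, 0, 0]'

```text
t: 7.05
tool_pos: [0.5525, 0.052, 0.0258]
orientation: [-2.17, -2.264, 0.012]
force: [0.3, -0.7, -5.1]
opening: 0.0099
```

jog_arm --motion '[0, 0, -0.006, 0, 0, 0, 0, 0, 0, -0.014, 0, 0, 0, 0, 0, 0, -0.022, 0, 0, 0, 0, 0, 0, -0.028, 0, 0, 0, 0, 0, 0, -0.03, 0, 0, 0, 0]'

```text
t: 7.55
tool_pos: [0.537, 0.0513, 0.0258]
orientation: [-2.169, -2.264, 0.013]
force: [1.1, -1.1, -5.7]
opening: 0.0101
```

jog_arm --motion '[0, 0, -0.006, 0, 0, 0, 0, 0, 0, -0.01, 0, 0, 0, 0, 0, 0, -0.012, 0, 0, 0, 0]'

```text
t: 7.85
tool_pos: [0.5308, 0.051, 0.0259]
orientation: [-2.169, -2.264, 0.013]
force: [2.5, -0.9, -6.1]
opening: 0.0102
```

jog_arm --motion '[0, 0, -0.004, 0, 0, 0, 0, 0, 0, -0.006, 0, 0, 0, 0]'

```text
t: 8.05
tool_pos: [0.5291, 0.0509, 0.0261]
orientation: [-2.171, -2.266, 0.009]
force: [8.5, -0.7, -12.3]
opening: 0.0103
```

jog_arm --motion '[0, 0, -0.003, 0, 0, 0, 0, 0, 0, -0.005, 0, 0, 0, 0]'

```text
t: 8.25
tool_pos: [0.5286, 0.0509, 0.0264]
orientation: [-2.173, -2.268, 0.004]
force: [11.7, -0.9, -12.8]
opening: 0.0098
```

jog_arm --motion '[0, 0, 0.005, 0, 0, 0, 0, 0.4, 0, 0.005, 0, 0, 0, 0, 0.4, 0, 0.005, 0, 0, 0, 0, 0.4, 0, 0.005, 0, 0, 0, 0, 0.4, 0, 0.005, 0, 0, 0, 0, 0.4, 0, 0.005, -0.06, 0, 0, 0, 0.4, 0, 0.005, -0.12, 0, 0, 0, 0.4, 0, 0.005, -0.12, 0, 0, 0]'

```text
t: 9.05
tool_pos: [0.5346, 0.0512, 0.0915]
orientation: [2.17, 2.265, 0.004]
force: [0.6, 0.1, 1.1]
opening: 0.0372
```

```bash
python3 - <<'E'
from m import *
from h import *
from plant import read_camera
go(.605,.1245,.086,2.5)
c=read_camera("side");crop(c["frame"],260,100,410,220,5,"pics/s3.png")
E
```

```text
t 9.05 pos [0.5346 0.0512 0.0915] F [0.6 0.1 1.1] open 0.0372
row [0.1405, 0.1468, 0.0116, 0.0034, 0.001, -0.0006]
```

View pics/s3.png

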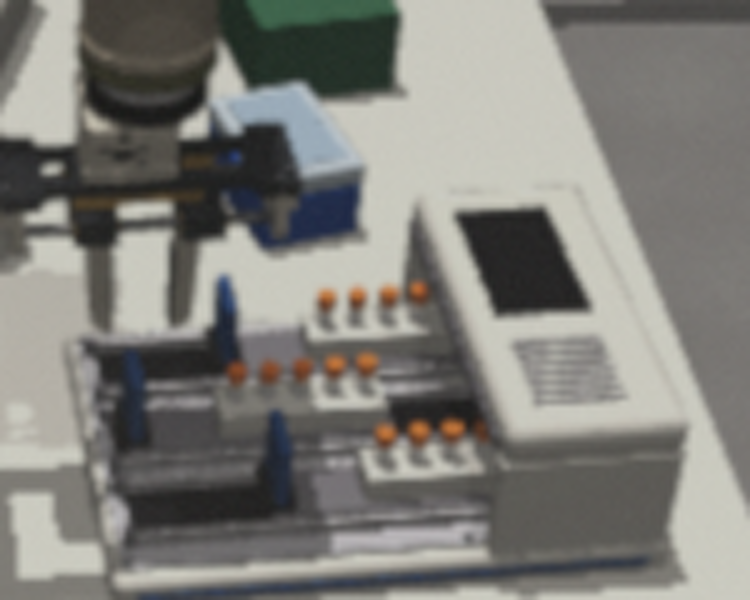

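jog_arm --motion '[0.4, 0.07, 0.07, 0, 0, 0, 0, 0.4, 0.14, 0.147, 0, 0, 0, 0, 0.4, 0.14, 0.147, 0, 0, 0, 0, 0.4, 0.14, 0.147, 0, 0, 0, 0, 0.4, 0.14, 0.147, 0, 0, 0, 0]'

```text
t: 9.6
tool_pos: [0.6027, 0.1237, 0.0884]
orientation: [2.172, 2.267, -0.001]
force: [-0.4, -0.6, 0.4]
opening: 0.0375
```

jog_arm --motion '[0.4, 0, 0, 0.05, 0, 0, 0, 0.4, 0, 0, 0.1, 0, 0, 0, 0.4, 0, 0, 0.132, 0, 0, 0, 0.4, 0, 0, 0.132, 0, 0, 0, 0, 0, 0, 0.132, 0, 0, 0, 0, 0, 0, 0.132, 0, 0, 0, 0, 0, 0, 0.132, 0, 0, 0, 0, 0, 0, 0.132, 0, 0, 0]'

```text
t: 10.4
tool_pos: [0.6037, 0.1237, 0.0236]
orientation: [2.171, 2.266, 0.001]
force: [1.2, -0.4, 2.8]
opening: 0.01
```

jog_arm --motion '[0, 0, -0.006, 0, 0, 0, 0, 0, 0, -0.014, 0, 0, 0, 0, 0, 0, -0.024, 0, 0, 0, 0, 0, 0, -0.032, 0, 0, 0, 0, 0, 0, -0.036, 0, 0, 0, 0]'

```text
t: 10.9
tool_pos: [0.5853, 0.1228, 0.0237]
orientation: [2.171, 2.266, 0.001]
force: [2.3, -0.6, -1.4]
opening: 0.0097
```

jog_arm --motion '[0, 0, -0.003, 0, 0, 0, 0, 0, 0, -0.006, 0, 0, 0, 0]'

```text
t: 11.1
tool_pos: [0.5821, 0.1227, 0.0237]
orientation: [2.171, 2.266, 0.001]
force: [2.0, -0.2, -1.8]
opening: 0.0102
```

jog_arm --motion '[0, 0, -0.003, 0, 0, 0, 0, 0, 0, -0.005, 0, 0, 0, 0]'

```text
t: 11.3
tool_pos: [0.5796, 0.1225, 0.0237]
orientation: [2.171, 2.266, 0.001]
force: [1.4, -0.1, -1.7]
opening: 0.0099
```

Rack now ~37 mm out.

jog_arm --motion '[0, 0, -0.003, 0, 0, 0, 0, 0, 0, -0.005, 0, 0, 0, 0]'

```text
t: 11.5
tool_pos: [0.5769, 0.1224, 0.0237]
orientation: [2.171, 2.266, 0.001]
force: [1.8, -0.7, -1.5]
opening: 0.0103
```

jog_arm --motion '[0, 0, -0.003, 0, 0, 0, 0, 0, 0, -0.004, 0, 0, 0, 0]'

```text
t: 11.7
tool_pos: [0.5748, 0.1223, 0.0237]
orientation: [2.171, 2.266, 0.001]
force: [0.9, -1.3, -1.5]
opening: 0.0099
```

jog_arm --motion '[0, 0, -0.003, 0, 0, 0, 0, 0, 0, -0.004, 0, 0, 0, 0]'

```text
t: 11.9
tool_pos: [0.573, 0.1222, 0.0237]
orientation: [2.171, 2.266, 0.002]
force: [3.7, 0.2, -3.2]
opening: 0.01
```

jog_arm --motion '[0, 0, -0.003, 0, 0, 0, 0, 0, 0, -0.004, 0, 0, 0, 0]'

```text
t: 12.1
tool_pos: [0.5719, 0.1222, 0.0239]
orientation: [2.17, 2.265, 0.004]
force: [7.6, -0.7, -6.7]
opening: 0.0102
```

jog_arm --motion '[0, 0, -0.003, 0, 0, 0, 0, 0, 0, -0.004, 0, 0, 0, 0]'

```text
t: 12.3
tool_pos: [0.5713, 0.1221, 0.0239]
orientation: [2.169, 2.263, 0.008]
force: [9.9, 0.1, -8.9]
opening: 0.0099
```

jog_arm --motion '[0, 0, 0.005, 0, 0, 0, 0, 0.4, 0, 0.005, 0, 0, 0, 0, 0.4, 0, 0.005, 0, 0, 0, 0, 0.4, 0, 0.005, 0, 0, 0, 0, 0.4, 0, 0.005, 0, 0, 0, 0, 0.4, 0, 0.005, -0.06, 0, 0, 0, 0.4, 0, 0.005, -0.13, 0, 0, 0, 0.4, 0, 0.005, -0.13, 0, 0, 0]'

```text
t: 13.1
tool_pos: [0.577, 0.1229, 0.095]
orientation: [2.165, 2.259, 0.019]
force: [1.3, -0.6, -0.1]
opening: 0.0377
```

```bash
python3 - <<'E'
from m import *
from h import *
from plant import read_camera
go(.621,-.0245,.0885,2.5)
c=read_camera("side");crop(c["frame"],260,100,410,220,5,"pics/s4.png")
E
```

```text
t 13.1 pos [0.577  0.1229 0.095 ] F [ 1.3 -0.6 -0.1] open 0.0377
row [-0.2983, 0.0751, 0.0146, 0.0111, 0.0006, -0.0006]
```

View pics/s4.png

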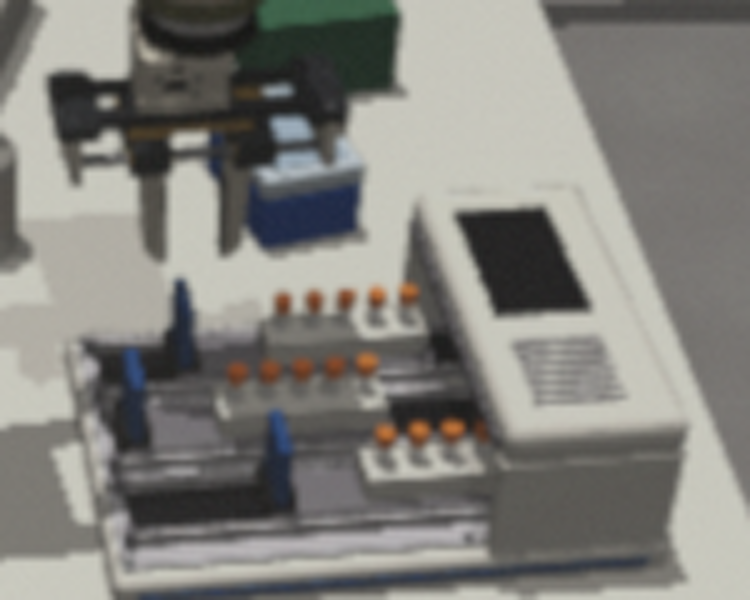

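jog_arm --motion '[0.4, -0.1, 0.025, 0, 0.01, 0, 0, 0.4, -0.2, 0.05, 0, 0.01, 0, 0, 0.4, -0.298, 0.075, 0, 0.01, 0, 0, 0.4, -0.298, 0.075, 0.01, 0.01, 0, 0, 0.4, -0.298, 0.075, 0.01, 0.01, 0, 0, 0.4, -0.298, 0.075, 0.01, 0.01, 0, 0]'

```text
t: 13.75
tool_pos: [0.6186, -0.0236, 0.087]
orientation: [-2.172, -2.267, 0.004]
force: [-0.1, 0.9, -0.8]
opening: 0.0372
```

jog_arm --motion '[0.4, 0, 0, 0.05, 0, 0, 0, 0.4, 0, 0, 0.1, 0, 0, 0, 0.4, 0, 0, 0.132, 0, 0, 0, 0.4, 0, 0, 0.132, 0, 0, 0, 0, 0, 0, 0.132, 0, 0, 0, 0, 0, 0, 0.132, 0, 0, 0, 0, 0, 0, 0.132, 0, 0, 0, 0, 0, 0, 0.132, 0, 0, 0]'

```text
t: 14.55
tool_pos: [0.6194, -0.0238, 0.0223]
orientation: [-2.173, -2.268, 0.002]
force: [0.6, -0.5, 1.0]
opening: 0.0102
```

jog_arm --motion '[0, 0, -0.006, 0, 0, 0, 0, 0, 0, -0.016, 0, 0, 0, 0, 0, 0, -0.028, 0, 0, 0, 0, 0, 0, -0.04, 0, 0, 0, 0, 0, 0, -0.052, 0, 0, 0, 0, 0, 0, -0.062, 0, 0, 0, 0, 0, 0, -0.07, 0, 0, 0, 0, 0, 0, -0.074, 0, 0, 0, 0]'

```text
t: 15.35
tool_pos: [0.582, -0.0254, 0.0224]
orientation: [-2.173, -2.268, 0.002]
force: [1.3, -1.5, -3.0]
opening: 0.01
```

jog_arm --motion '[0, 0, -0.004, 0, 0, 0, 0, 0, 0, -0.008, 0, 0, 0, 0]'

```text
t: 15.55
tool_pos: [0.5778, -0.0257, 0.0223]
orientation: [-2.173, -2.268, 0.002]
force: [1.5, -0.9, -3.2]
opening: 0.0101
```

jog_arm --motion '[0, 0, -0.004, 0, 0, 0, 0, 0, 0, -0.008, 0, 0, 0, 0]'

```text
t: 15.75
tool_pos: [0.5738, -0.0259, 0.0223]
orientation: [-2.174, -2.268, 0.002]
force: [1.0, -1.0, -2.8]
opening: 0.0102
```

jog_arm --motion '[0, 0, -0.004, 0, 0, 0, 0, 0, 0, -0.008, 0, 0, 0, 0]'

```text
t: 15.95
tool_pos: [0.5696, -0.0261, 0.0223]
orientation: [-2.173, -2.268, 0.002]
force: [0.4, -0.9, -2.0]
opening: 0.0097
```

jog_arm --motion '[0, 0, -0.006, 0, 0, 0, 0, 0, 0, -0.016, 0, 0, 0, 0, 0, 0, -0.028, 0, 0, 0, 0, 0, 0, -0.04, 0, 0, 0, 0, 0, 0, -0.052, 0, 0, 0, 0, 0, 0, -0.06, 0, 0, 0, 0, 0, 0, -0.064, 0, 0, 0, 0]'

```text
t: 16.65
tool_pos: [0.5371, -0.0275, 0.0224]
orientation: [-2.174, -2.268, 0.003]
force: [1.0, -2.3, -4.0]
opening: 0.01
```

jog_arm --motion '[0, 0, -0.003, 0, 0, 0, 0, 0, 0, -0.006, 0, 0, 0, 0]'

```text
t: 16.85
tool_pos: [0.5344, -0.0277, 0.0225]
orientation: [2.173, 2.268, -0.002]
force: [4.8, -1.3, -4.8]
opening: 0.0098
```

jog_arm --motion '[0, 0, -0.003, 0, 0, 0, 0, 0, 0, -0.005, 0, 0, 0, 0]'

```text
t: 17.05
tool_pos: [0.5332, -0.0278, 0.0226]
orientation: [2.172, 2.266, 0.001]
force: [9.9, -1.3, -9.0]
opening: 0.0102
```

jog_arm --motion '[0, 0, 0.008, 0, 0, 0, 0, 0, 0, 0.026, 0, 0, 0, 0, 0, 0, 0.052, 0, 0, 0, 0, 0, 0, 0.082, 0, 0, 0, 0, 0, 0, 0.112, 0, 0, 0, 0, 0, 0, 0.138, 0, 0, 0, 0, 0, 0, 0.158, 0, 0, 0, 0, 0, 0, 0.17, 0, 0, 0, 0]'

```text
t: 17.85
tool_pos: [0.6185, -0.0238, 0.0223]
orientation: [2.173, 2.267, 0.001]
force: [-1.2, -1.1, -1.0]
opening: 0.0096
```

jog_arm --motion '[0, 0, 0.004, 0, 0, 0, 0, 0, 0, 0.007, 0, 0, 0, 0]'

```text
t: 18.05
tool_pos: [0.6221, -0.0236, 0.0224]
orientation: [2.173, 2.267, 0.001]
force: [-1.2, -1.8, -1.1]
opening: 0.0098
```

jog_arm --motion '[0, 0, 0.003, 0, 0, 0, 0, 0, 0, 0.005, 0, 0, 0, 0]'

```text
t: 18.25
tool_pos: [0.6244, -0.0235, 0.0223]
orientation: [2.173, 2.268, 0.0]
force: [-0.2, 0.2, -1.2]
opening: 0.0093
```

jog_arm --motion '[0, 0, 0.003, 0, 0, 0, 0, 0, 0, 0.005, 0, 0, 0, 0]'

```text
t: 18.45
tool_pos: [0.6266, -0.0234, 0.0223]
orientation: [2.173, 2.268, -0.0]
force: [-3.8, -1.1, -0.3]
opening: 0.0102
```

jog_arm --motion '[0, 0, 0.003, 0, 0, 0, 0, 0, 0, 0.005, 0, 0, 0, 0]'

```text
t: 18.65
tool_pos: [0.628, -0.0233, 0.0222]
orientation: [-2.173, -2.267, 0.003]
force: [-8.3, -0.5, 2.7]
opening: 0.0095
```

jog_arm --motion '[0.4, 0, -0.002, 0, 0, 0, 0, 0.4, 0, -0.002, 0, 0, 0, 0, 0.4, 0, -0.002, 0, 0, 0, 0, 0.4, 0, -0.002, 0, 0, 0, 0, 0.4, 0, -0.002, -0.07, 0, 0, 0, 0.4, 0, -0.002, -0.14, 0, 0, 0, 0.4, 0, -0.002, -0.14, 0, 0, 0]'

```text
t: 19.35
tool_pos: [0.6315, -0.0237, 0.0989]
orientation: [2.169, 2.263, 0.007]
force: [0.5, 0.9, 0.9]
opening: 0.0372
```

```bash
python3 - <<'E'
from m import *
go(.531,.048,.0885,2.5)
E
```

```text
t 19.35 pos [ 0.6315 -0.0237  0.0989] F [0.5 0.9 0.9] open 0.0372
row [0.1519, -0.1948, 0.019, 0.0051, 0.0012, -0.0007]
```

jog_arm --motion '[0.4, 0.05, -0.065, 0, 0.005, 0, 0, 0.4, 0.1, -0.13, 0, 0.005, 0, 0, 0.4, 0.152, -0.195, 0, 0.005, 0, 0, 0.4, 0.152, -0.195, 0.02, 0.005, 0, 0, 0.4, 0.152, -0.195, 0.02, 0.005, 0, 0, 0.4, 0.152, -0.195, 0.02, 0.005, 0, 0]'

```text
t: 19.95
tool_pos: [0.5315, 0.0477, 0.088]
orientation: [2.172, 2.267, -0.002]
force: [-0.2, -0.0, 0.5]
opening: 0.0374
```

jog_arm --motion '[0.4, 0, 0, 0.05, 0, 0, 0, 0.4, 0, 0, 0.1, 0, 0, 0, 0.4, 0, 0, 0.13, 0, 0, 0, 0.4, 0, 0, 0.13, 0, 0, 0, 0, 0, 0, 0.13, 0, 0, 0, 0, 0, 0, 0.13, 0, 0, 0, 0, 0, 0, 0.13, 0, 0, 0, 0, 0, 0, 0.13, 0, 0, 0]'

```text
t: 20.75
tool_pos: [0.5324, 0.0475, 0.0241]
orientation: [2.171, 2.266, 0.0]
force: [-0.6, -0.7, 1.7]
opening: 0.0099
```

jog_arm --motion '[0, 0, 0.008, 0, 0, 0, 0, 0, 0, 0.026, 0, 0, 0, 0, 0, 0, 0.052, 0, 0, 0, 0, 0, 0, 0.082, 0, 0, 0, 0, 0, 0, 0.112, 0, 0, 0, 0, 0, 0, 0.138, 0, 0, 0, 0, 0, 0, 0.158, 0, 0, 0, 0, 0, 0, 0.168, 0, 0, 0, 0]'

```text
t: 21.55
tool_pos: [0.6172, 0.0514, 0.0241]
orientation: [2.172, 2.266, 0.0]
force: [-1.9, 1.9, 2.4]
opening: 0.0097
```

jog_arm --motion '[0, 0, 0.004, 0, 0, 0, 0, 0, 0, 0.007, 0, 0, 0, 0]'

```text
t: 21.75
tool_pos: [0.6208, 0.0517, 0.0241]
orientation: [2.172, 2.266, 0.0]
force: [-0.6, 0.0, 0.8]
opening: 0.0103
```

jog_arm --motion '[0, 0, 0.003, 0, 0, 0, 0, 0, 0, 0.006, 0, 0, 0, 0]'

```text
t: 21.95
tool_pos: [0.6233, 0.0518, 0.0241]
orientation: [2.172, 2.267, -0.0]
force: [-4.0, 1.2, 1.6]
opening: 0.0099
```

jog_arm --motion '[0, 0, 0.003, 0, 0, 0, 0, 0, 0, 0.005, 0, 0, 0, 0]'

```text
t: 22.15
tool_pos: [0.6245, 0.0518, 0.0239]
orientation: [2.173, 2.268, -0.004]
force: [-9.8, 0.5, 5.8]
opening: 0.01
```

jog_arm --motion '[0.4, 0, -0.002, 0, 0, 0, 0, 0.4, 0, -0.002, 0, 0, 0, 0, 0.4, 0, -0.002, 0, 0, 0, 0, 0.4, 0, -0.002, 0, 0, 0, 0, 0.4, 0, -0.002, -0.07, 0, 0, 0, 0.4, 0, -0.002, -0.13, 0, 0, 0, 0.4, 0, -0.002, -0.13, 0, 0, 0]'

```text
t: 22.85
tool_pos: [0.6275, 0.0519, 0.0948]
orientation: [2.169, 2.263, 0.006]
force: [0.4, 0.4, 0.3]
opening: 0.0371
```

```bash
python3 - <<'E'
from m import *
go(.574,.122,.088,2.5)
E
```

```text
t 22.85 pos [0.6275 0.0519 0.0948] F [0.4 0.4 0.3] open 0.0371
row [0.1447, -0.1011, 0.0126, 0.005, 0.0014, -0.0006]
```

jog_arm --motion '[0.4, 0.05, -0.035, 0, 0.005, 0, 0, 0.4, 0.1, -0.07, 0, 0.005, 0, 0, 0.4, 0.144, -0.101, 0, 0.005, 0, 0, 0.4, 0.144, -0.101, 0.012, 0.005, 0, 0, 0.4, 0.144, -0.101, 0.012, 0.005, 0, 0]'

```text
t: 23.35
tool_pos: [0.5733, 0.1218, 0.087]
orientation: [2.171, 2.269, -0.004]
force: [-0.0, -0.4, -0.6]
opening: 0.0376
```

jog_arm --motion '[0.4, 0, 0, 0.05, 0, 0, 0, 0.4, 0, 0, 0.1, 0, 0, 0, 0.4, 0, 0, 0.13, 0, 0, 0, 0.4, 0, 0, 0.13, 0, 0, 0, 0, 0, 0, 0.13, 0, 0, 0, 0, 0, 0, 0.13, 0, 0, 0, 0, 0, 0, 0.13, 0, 0, 0, 0, 0, 0, 0.13, 0, 0, 0]'

```text
t: 24.15
tool_pos: [0.5741, 0.1217, 0.0232]
orientation: [2.17, 2.268, -0.002]
force: [-0.5, -0.4, 2.5]
opening: 0.01
```

jog_arm --motion '[0, 0, 0.008, 0, 0, 0, 0, 0, 0, 0.02, 0, 0, 0, 0, 0, 0, 0.036, 0, 0, 0, 0, 0, 0, 0.054, 0, 0, 0, 0, 0, 0, 0.066, 0, 0, 0, 0, 0, 0, 0.074, 0, 0, 0, 0]'

```text
t: 24.75
tool_pos: [0.6119, 0.1235, 0.0232]
orientation: [2.17, 2.268, -0.002]
force: [-1.8, 0.9, 1.4]
opening: 0.0101
```

jog_arm --motion '[0, 0, 0.003, 0, 0, 0, 0, 0, 0, 0.006, 0, 0, 0, 0]'

```text
t: 24.95
tool_pos: [0.6151, 0.1236, 0.0232]
orientation: [2.171, 2.268, -0.002]
force: [-1.2, -0.0, 1.4]
opening: 0.0101
```

jog_arm --motion '[0, 0, 0.003, 0, 0, 0, 0, 0, 0, 0.005, 0, 0, 0, 0]'

```text
t: 25.15
tool_pos: [0.6177, 0.1237, 0.0232]
orientation: [2.171, 2.268, -0.002]
force: [-1.4, -0.8, 1.3]
opening: 0.0098
```

jog_arm --motion '[0, 0, 0.003, 0, 0, 0, 0, 0, 0, 0.005, 0, 0, 0, 0]'

```text
t: 25.35
tool_pos: [0.6198, 0.1239, 0.0231]
orientation: [2.171, 2.269, -0.003]
force: [-4.7, -0.3, 1.6]
opening: 0.0099
```

jog_arm --motion '[0, 0, 0.003, 0, 0, 0, 0, 0, 0, 0.005, 0, 0, 0, 0]'

```text
t: 25.55
tool_pos: [0.6212, 0.1239, 0.023]
orientation: [2.172, 2.27, -0.006]
force: [-10.2, -0.4, 6.5]
opening: 0.0097
```

jog_arm --motion '[0.4, 0, -0.002, 0, 0, 0, 0, 0.4, 0, -0.002, 0, 0, 0, 0, 0.4, 0, -0.002, 0, 0, 0, 0, 0.4, 0, -0.002, 0, 0, 0, 0, 0.4, 0, -0.002, -0.07, 0, 0, 0, 0.4, 0, -0.002, -0.14, 0, 0, 0, 0.4, 0, -0.002, -0.19, 0, 0, 0, 0.4, 0, -0.002, -0.19, 0, 0, 0]'

```text
t: 26.35
tool_pos: [0.624, 0.1245, 0.1237]
orientation: [2.168, 2.266, 0.005]
force: [0.2, -0.3, 1.2]
opening: 0.0372
```

```bash
python3 - <<'E'
from m import *
from h import *
from plant import read_camera
go(.4495,-.291,.11,-6.5)
c=read_camera("side");crop(c["frame"],240,120,410,310,3,"pics/s5.png")
E
```

```text
t 26.35 pos [0.624  0.1245 0.1237] F [ 0.2 -0.3  1.2] open 0.0372
row [-0.8148, -0.3854, 0.0265, 0.0041, 0.0009, 0.1003]
```

View pics/s5.png

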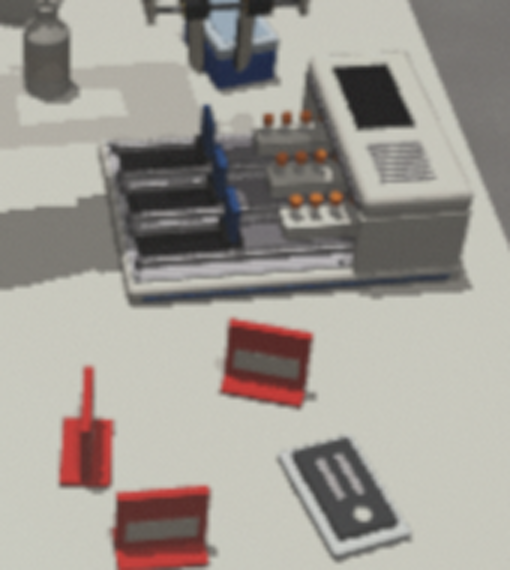

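jog_arm --motion '[0.4, -0.1, -0.05, 0, 0, 0, 0.01, 0.4, -0.2, -0.1, 0, 0, 0, 0.02, 0.4, -0.3, -0.15, 0, 0, 0, 0.04, 0.4, -0.4, -0.2, 0, 0, 0, 0.06, 0.4, -0.5, -0.25, 0, 0, 0, 0.08, 0.4, -0.6, -0.29, 0, 0, 0, 0.1, 0.4, -0.7, -0.34, 0.02, 0, 0, 0.1, 0.4, -0.8, -0.38, 0.026, 0, 0, 0.1]'

```text
t: 27.2
tool_pos: [0.4635, -0.2451, 0.1098]
orientation: [2.342, 2.091, 0.001]
force: [0.7, -1.2, -0.2]
opening: 0.0373
```

```bash
python3 - <<'E'
from m import *
go(.4495,-.291,.09,-6.5)
E
```

```text
t 27.2 pos [ 0.4635 -0.2451  0.1098] F [ 0.7 -1.2 -0.2] open 0.0373
row [-0.0944, -0.0176, 0.0396, 0.001, 0.0005, 0.0003]
```

jog_arm --motion '[0.4, -0.094, -0.018, 0.02, 0, 0, 0, 0.4, -0.094, -0.018, 0.04, 0, 0, 0, 0.4, -0.094, -0.018, 0.04, 0, 0, 0, 0.4, -0.094, -0.018, 0.04, 0, 0, 0]'

```text
t: 27.6
tool_pos: [0.4489, -0.2893, 0.0886]
orientation: [-2.342, -2.092, -0.001]
force: [0.4, -1.6, -0.7]
opening: 0.0371
```

```bash
python3 - <<'E'
from m import *
from h import *
from plant import read_camera
go(.4495,-.291,.008,-6.5)
c=read_camera("side");crop(c["frame"],220,180,340,320,4,"pics/s6.png")
E
```

```text
t 27.6 pos [ 0.4489 -0.2893  0.0886] F [ 0.4 -1.6 -0.7] open 0.0371
row [-0.0034, 0.0016, 0.1612, -0.0002, -0.0006, 0.0005]
```

View pics/s6.png

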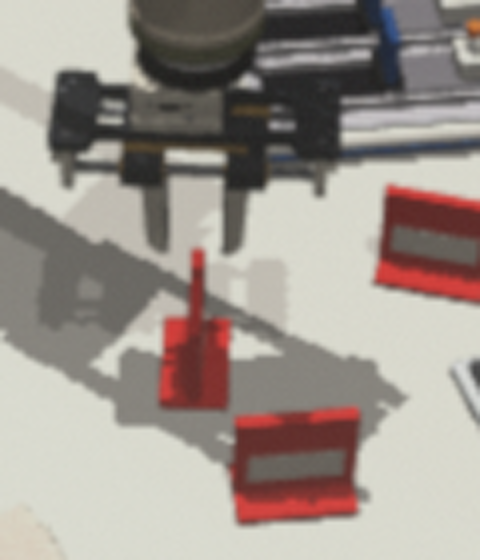

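Well aligned over the nearest sign. Descend and grip.

jog_arm --motion '[0.4, -0.003, 0.001, 0.06, 0, 0, 0, 0.4, -0.003, 0.001, 0.11, 0, 0, 0, 0.4, -0.003, 0.001, 0.15, 0, 0, 0, 0.4, -0.003, 0.001, 0.162, 0, 0, 0, 0.4, -0.003, 0.001, 0.162, 0, 0, 0]'

```text
t: 28.15
tool_pos: [0.4501, -0.2894, 0.0079]
orientation: [-2.339, -2.096, -0.001]
force: [-0.4, 0.4, -0.3]
opening: 0.0369
```

jog_arm --motion '[0, 0, 0, 0, 0, 0, 0, 0, 0, 0, 0, 0, 0, 0, 0, 0, 0, 0, 0, 0, 0, 0, 0, 0, 0, 0, 0, 0, 0, 0, 0, 0, 0, 0, 0]' --grip_force 15

```text
t: 28.65
tool_pos: [0.4505, -0.2897, 0.0086]
orientation: [2.34, 2.096, 0.001]
force: [0.5, 0.9, 2.8]
opening: 0.0097
```

jog_arm --motion '[0, 0, 0, -0.04, 0, 0, 0, 0, 0, 0, -0.1, 0, 0, 0, 0, 0, 0, -0.16, 0, 0, 0, 0, 0, 0, -0.16, 0, 0, 0]'

```text
t: 29.05
tool_pos: [0.4531, -0.2919, 0.0936]
orientation: [2.335, 2.091, 0.003]
force: [0.4, -0.3, -0.9]
opening: 0.0102
```

```bash
python3 - <<'E'
from m import *
from h import *
from plant import read_camera
p=L(-.04,.075);print(p)
go(*p,.09,2.5)
c=read_camera("side");crop(c["frame"],220,150,340,320,4,"pics/s7.png")
c=read_camera("top");crop(c["frame"],300,150,420,260,5,"pics/t7.png")
E
```

```text
[0.45776662 0.11818384]
t 29.05 pos [ 0.4531 -0.2919  0.0936] F [ 0.4 -0.3 -0.9] open 0.0102
row [0.8163, -0.0808, 0.0036, 0.0044, 0.0026, -0.0979]
```

View pics/s7.png

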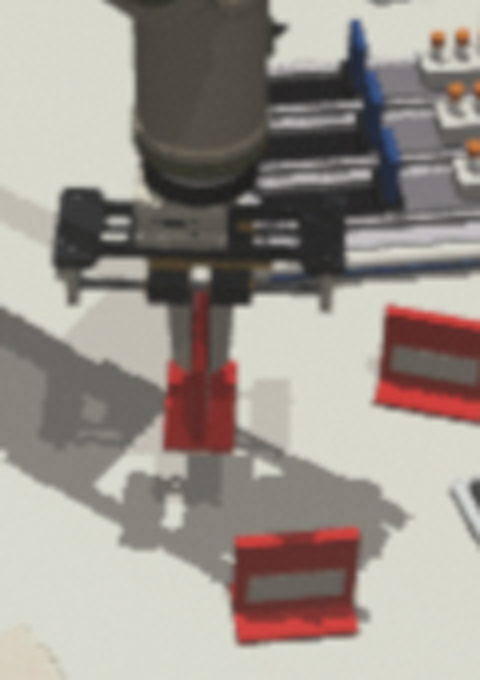

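View pics/t7.png

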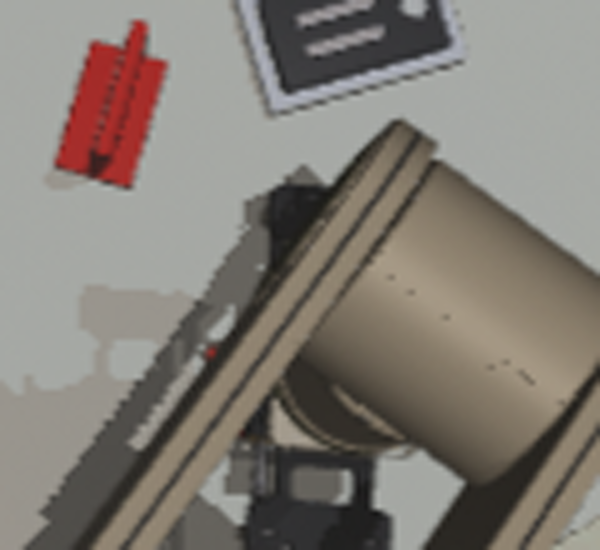

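jog_arm --motion '[0, 0.06, -0.005, 0, 0, 0, 0, 0, 0.15, -0.01, 0, 0, 0, -0.02, 0, 0.24, -0.02, 0, 0, 0, -0.04, 0, 0.33, -0.03, 0, 0, 0, -0.06, 0, 0.42, -0.04, 0, 0, 0, -0.08, 0, 0.51, -0.05, 0, 0, 0, -0.098, 0, 0.6, -0.06, 0, 0, 0, -0.098, 0, 0.68, -0.07, 0, 0, 0, -0.098]'

```text
t: 29.95
tool_pos: [0.4516, 0.0536, 0.0869]
orientation: [-2.172, -2.269, 0.002]
force: [0.1, -0.0, -1.2]
opening: 0.0098
```

```bash
python3 - <<'E'
from m import *
p=L(-.041,.075);print(p)
go(*p,.09,2.5)
E
```

```text
[0.45676757 0.11814022]
t 29.95 pos [0.4516 0.0536 0.0869] F [ 0.1 -0.  -1.2] open 0.0098
row [0.1284, 0.0161, -0.0063, -0.0007, 0.0002, 0.0003]
```

jog_arm --motion '[0, 0.06, 0.008, 0, 0, 0, 0, 0, 0.12, 0.016, 0, 0, 0, 0, 0, 0.129, 0.016, 0, 0, 0, 0, 0, 0.129, 0.016, 0, 0, 0, 0, 0, 0.129, 0.016, 0.04, 0, 0, 0, 0, 0.129, 0.016, 0.09, 0, 0, 0, 0, 0.129, 0.016, 0.13, 0, 0, 0, 0, 0.129, 0.016, 0.13, 0, 0, 0]'

```text
t: 30.75
tool_pos: [0.4531, 0.1165, 0.018]
orientation: [-2.17, -2.265, 0.011]
force: [-1.9, -0.5, -1.3]
opening: 0.0102
```

```bash
python3 - <<'E'
from m import *
from h import *
from plant import read_camera
p=L(-.041,.075);print(p)
go(*p,.0085,2.5)
c=read_camera("side");crop(c["frame"],220,120,340,220,5,"pics/s8.png")
c=read_camera("top");crop(c["frame"],180,130,300,260,4,"pics/t8.png")
E
```

```text
[0.45676757 0.11814022]
t 30.75 pos [0.4531 0.1165 0.018 ] F [-1.9 -0.5 -1.3] open 0.0102
row [0.003, 0.0076, 0.019, -0.0053, 0.0009, -0.0006]
```

View pics/s8.png

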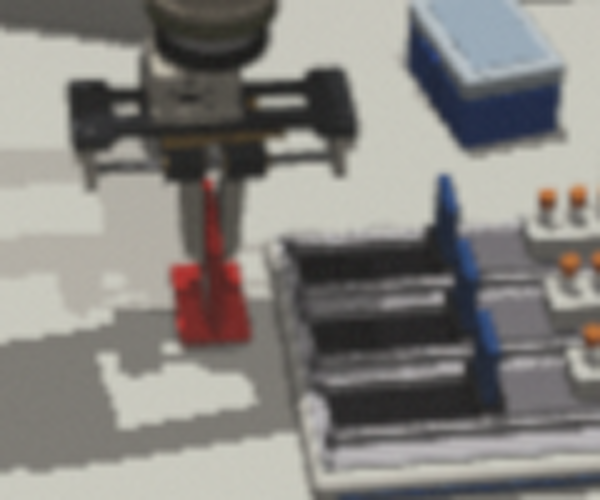

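View pics/t8.png

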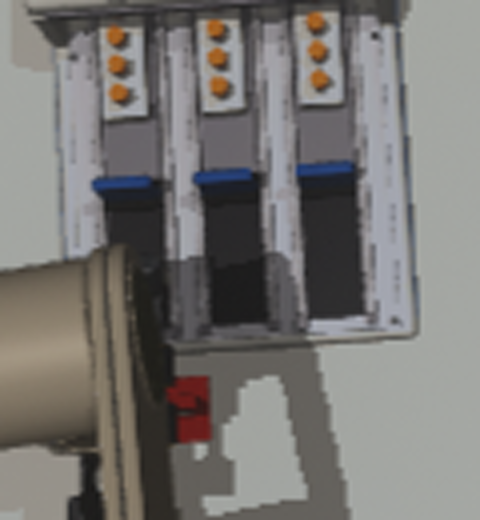

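```bash
cat >> h.py <<'E'
def toL(p,O=(.502,.0445),a=2.5):
    a=np.radians(a);d=np.array(p[:2])-O;c,s=np.cos(a),np.sin(a);return np.array([c*d[0]+s*d[1],-s*d[0]+c*d[1]]).round(4)
E
python3 - <<'E'
from h import *
s=load("side0.npz");t=load("top0.npz")
S=lambda a,b:(220+(a+.5)/5-.5,120+(b+.5)/5-.5)
T=lambda a,b:(180+(a+.5)/4-.5,130+(b+.5)/4-.5)
for q in((209,376),(210,441)):print("T",toL(onz(t,*T(*q),.0175)))
for q in((172,267),(240,262),(178,342),(250,338)):print("S",toL(onz(s,*S(*q),.0175)))
# loader base corners: side front far / near, top front right
print("FLs",toL(onz(s,*S(268,248),.024)),"FRs",toL(onz(s,*S(318,497),.024)),"FRt",toL(onz(t,*T(414,335),.024)))
# plates top ends far corner
for q in((443,176),(461,240),(481,310)):print("plate+22 s",toL(onz(s,*S(*q),.095)))
for q in((94,183),(153,181),(195,178),(256,174),(297,171),(355,167)):print("plate t",toL(onz(t,*T(*q),.095)))
E
```

```text
T [-0.0206  0.0304]
T [-0.0707  0.0322]
S [-0.072   0.1127]
S [-0.0234  0.1134]
S [-0.0753  0.0297]
S [-0.0257  0.0288]
FLs [-0.0027  0.1192] FRs [-0.0012 -0.1405] FRt [-0.     -0.1294]
plate+22 s [0.1159 0.0965]
plate+22 s [0.1158 0.0238]
plate+22 s [ 0.1158 -0.0509]
plate t [0.1197 0.0977]
plate t [0.1183 0.0543]
plate t [0.1185 0.0233]
plate t [ 0.1184 -0.0216]
plate t [ 0.1186 -0.0517]
plate t [ 0.1187 -0.0943]
```

jog_arm --motion '[0, 0.007, 0.013, 0, -0.005, 0, 0, 0, 0.007, 0.013, 0, -0.005, 0, 0, 0, 0.007, 0.013, 0.006, -0.005, 0, 0, 0, 0.007, 0.013, 0.012, -0.005, 0, 0, 0, 0.007, 0.013, 0.017, -0.005, 0, 0, 0, 0.007, 0.013, 0.017, -0.005, 0, 0]'

```text
t: 31.45
tool_pos: [0.4617, 0.121, 0.0123]
orientation: [2.171, 2.266, 0.003]
force: [-0.3, 0.5, -1.6]
opening: 0.0101
```

jog_arm --motion '[0, 0, 0, 0.003, 0, 0, 0, 0, 0, 0, 0.006, 0, 0, 0, 0, 0, 0, 0.007, 0, 0, 0, 0, 0, 0, 0.007, 0, 0, 0]'

```text
t: 31.85
tool_pos: [0.4617, 0.121, 0.0088]
orientation: [2.171, 2.266, 0.003]
force: [0.3, -0.5, -1.0]
opening: 0.0097
```

jog_arm --motion '[0, 0, 0, 0.002, 0, 0, 0, 0, 0, 0, 0.003, 0, 0, 0]'

```text
t: 32.05
tool_pos: [0.4621, 0.121, 0.0086]
orientation: [2.171, 2.266, 0.004]
force: [-6.7, -1.9, 16.4]
opening: 0.01
```

jog_arm --motion '[0, 0, 0, -0.002, 0, 0, 0, 0.3, 0, 0, -0.002, 0, 0, 0, 0.3, 0, 0, -0.002, 0, 0, 0, 0.3, 0, 0, -0.002, 0, 0, 0, 0.3, 0, 0, -0.002, 0, 0, 0, 0.3, 0, 0, -0.05, 0, 0, 0, 0.3, 0, 0, -0.12, 0, 0, 0, 0.3, 0, 0, -0.2, 0, 0, 0]'

```text
t: 32.85
tool_pos: [0.4603, 0.1209, 0.1083]
orientation: [2.172, 2.268, -0.0]
force: [0.3, 0.6, 0.2]
opening: 0.0283
```

jog_arm --motion '[0.3, -0.1, 0, -0.1, 0, 0, 0, 0.3, -0.2, 0, -0.1, 0, 0, 0, 0.3, -0.3, -0.05, -0.1, 0, 0, 0, 0.3, -0.4, -0.1, -0.1, 0, 0, 0, 0.3, -0.5, -0.1, -0.1, 0, 0, 0, 0.3, -0.6, -0.1, -0.1, 0, 0, 0, 0.3, -0.6, -0.1, -0.1, 0, 0, 0]'

```text
t: 33.55
tool_pos: [0.4225, -0.1845, 0.1589]
orientation: [2.174, 2.264, -0.001]
force: [0.1, 0.7, -0.0]
opening: 0.0275
```

```bash
python3 - <<'E'
from m import *
from h import *
from plant import read_camera
print(read_state()["tool_pos"])
for n in("side","top"):
    c=read_camera(n);np.savez(n+"9.npz",**c)
    if n=="side":crop(c["frame"],220,120,370,240,5,"pics/s9.png")
    else:crop(c["frame"],170,120,300,260,4,"pics/t9.png"); cv2.imwrite("pics/tf.png",c["frame"][...,::-1])
E
```

```text
[ 0.42246414 -0.1845013   0.15888371]
```

View pics/s9.png

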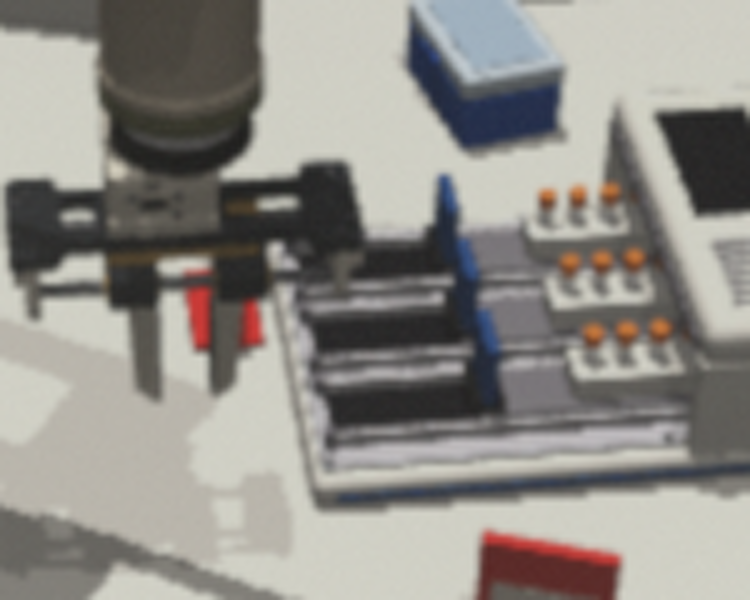

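View pics/t9.png

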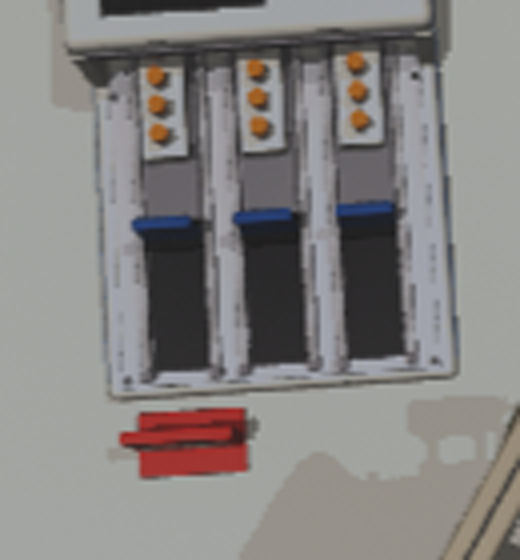

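```bash
python3 - <<'E'
from h import *
t=load("top9.npz")
T=lambda a,b:(170+(a+.5)/4-.5,120+(b+.5)/4-.5)
P=[toL(onz(t,*T(*q),.008)) for q in((138,414),(246,408),(249,471),(140,478))]
print(P,np.mean(P,0))
print("top edge",[toL(onz(t,*T(*q),.082)) for q in((121,438),(231,433))])
print("front",[toL(onz(t,*T(*q),.024)) for q in((107,397),(457,375))])
print("plates",[toL(onz(t,*T(*q),.095)) for q in((134,224),(191,222),(235,216),(292,213),(338,210),(394,207))])
print("rack",[toL(onz(t,*T(*q),.04)) for q in((145,157),(188,157))])
print("tip",[toL(onz(t,*T(*q),.08)) for q in((157,76),(160,133))])
m=redmask(t["frame"]);n,l,st,ce=cv2.connectedComponentsWithStats(m)
i=max((i for i in range(1,n) if st[i,0]<240),key=lambda i:st[i,4]);print(st[i])
crop(t["frame"],192,210,245,250,14,"pics/z.png")
E
```

```text
[array([-0.0125,  0.1178]), array([-0.0134,  0.0336]), array([-0.0624,  0.0338]), array([-0.0623,  0.1185])] [-0.03765   0.075925]
top edge [array([-0.0365,  0.1168]), array([-0.0381,  0.0361])]
front [array([0.0006, 0.138 ]), array([-0.0002, -0.1317])]
plates [array([0.119 , 0.0977]), array([0.1177, 0.0558]), array([0.1199, 0.0233]), array([ 0.1194, -0.0187]), array([ 0.1193, -0.0525]), array([ 0.1188, -0.0936])]
rack [array([0.1826, 0.0973]), array([0.1804, 0.0641])]
tip [array([0.2337, 0.0782]), array([0.1899, 0.078 ])]
[200 222  31   9 202]
```

View pics/z.png

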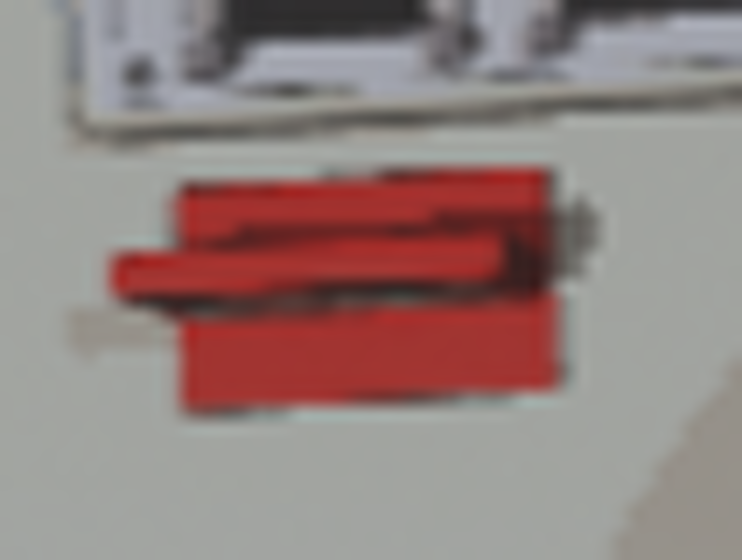

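```bash
python3 -c "
from plant import *
print(read_state()['t'],read_state()['force']);print(close_job())"
```

```text
33.65 [-0.39618767  1.862283   -0.3997153 ]
the job is handed in; nothing more can be done
None
```

I checked the slides of all three racks, slid each one fully home again, and stood the sign in front of the lane that binds. The job was handed in at 33.7 s.

- **Racks:** The middle and right (−y) racks ran freely to their front stops. The left (+y) rack stopped dead about 44 mm out; I stopped at about 10 N and released it. I then pushed all three home until they met the stop. In the last picture all three grip plates line up at about 119 mm behind the front face.
- **Sign:** Of the four look-alikes I took the nearest one, about 0.53 m from the base (the others were 0.61 m or more). It stands upright in front of the left lane. In the last top view it is about 13 mm in front of the loader, within about 1 mm of the lane's centre and within about 1° of square.
- **Checks that disagreed:**
  - The real fingertips were about 40 mm higher than the reported TCP, so my first grip closed above the plate without moving anything. I measured the offset in both views and corrected for it.
  - While the sign was still in the gripper, the two views differed by about 2 mm sideways and suggested a 1–2° twist. The clear view after release did not show that twist.
  - Setting the sign down briefly pressed it onto the bench with about 16 N.
- **Not checked:** I did not measure the pump bottle, tip box and chip case again at the end. No move was planned near them, and I saw no contact.

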